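# Latch the emptied coin box into the laundry coin vault

### The job

Put the emptied red coin box into the flared mouth of the coin vault, red front towards you, then push it gently in along the channel, under the roof, until the sprung orange pawl clicks into its side notch and keeps it from coming back out; do not ram it against the end stop. Let go and leave the full blue box and everything else on the table where it is.

Things in the scene. Friction and masses are not known exactly. Their poses are not given: they have to be found in the camera images.
- coinbox: red-lidded steel coin box, 110 (x) x 70 (y) x 50 mm (z), 0.35 to 0.7 kg. Origin: centre of its underside; z up; +x is its leading end, which goes into the vault first; the red front plate is its -x end.
- coinbox_bar (a point): centre of the black cross bar over the box's lid, to grip from above: 12 mm thick (box x), 48 mm long (box y), 14 mm high. It lies at box x = -10 mm, 83 mm above the underside, with 26 mm of free height between lid and bar.
- coinbox_notch (a point): middle of the notch in the box's +y side, at the side's surface: 10 mm deep, from box x = -8 to +20 mm; the pawl drops into it.
- vault: grey steel coin vault fixed to the table: an open-topped channel on a 6 mm floor plate. Origin: on the table under the channel's centre line; +x points into the vault (push direction, yaw within 0.25 rad of world x). From x = -75 mm on it is 73 mm wide inside, walls 42 mm high. Roof over x = 35 to 80 mm, underside 62 mm high, its raised lip (x = 25 mm) to 71 mm; back panel at x = 102 mm.
- vault_mouth (a point): where to stand the box: a box with its origin here (vault x = -143 mm, on the floor plate, 6 mm above the table) stands in the flared mouth with 3 mm free beside its leading corners, well before the pawl. The 36 mm high side walls flare from 73 mm apart at vault x = -75 mm to about 104 mm at x = -190 mm; the floor plate begins at x = -200 mm.
- vault_pawl (a point): fixed mark in the gap of the channel's +y wall (vault x = 10 mm), where the orange pawl reaches in, 6 mm past the box's side. Pawl and buffer sit on one carriage whose depth setting is unmeasured: at the click the box's origin is at vault x between -11 and +12 mm; the pawl first touches the box about 60 mm before that.
- vault_end (a point): fixed mark at the channel's far end (vault x = 55 mm, 34 mm high), near the black sprung buffer. Pushing takes up to about 20 N until the click. 7 mm past the click the buffer meets a rigid stop: the force jumps, and over 50 N between box and vault is ramming. Let go after the click, the box springs back up to 7 mm onto the pawl; before it, it comes back out some mm.
- pawl (a joint): angle of the orange pawl (rad): 0 = at rest, reaching into the channel; 0.08 to 0.2 while the box's side holds it open; returns to 0 with the click.
- fullbox: the full coin box, same shape and sizes but with blue lid and front; stays where it is. Origin: centre of its underside.
- detergent: white detergent bottle, 84 mm wide, 190 mm high; bystander. Origin: centre of its underside.
- scoop: blue plastic measuring mug, 76 mm wide, 75 mm high; bystander. Origin: centre of its underside.
- tokens: yellow bowl, 90 mm wide, 45 mm high; bystander. Origin: centre of its underside.
- carton: cardboard carton 90 x 150 x 170 mm; bystander. Origin: centre of its underside.
- driver: screwdriver lying on the table; bystander.
- spanner: open-ended spanner lying on the table; bystander.
Things that resemble listed ones, but are neither listed nor needed, are in the scene too. What is shaped like the coinbox but pink is not meant.

How it is judged:
By the outcome, as a careful person would: the job done as asked, in the order asked, and still so for the second after the job is handed in, with the robot touching nothing.
It also fails if it takes over 72 s, if anything falls off the work surface, if the arm or the gripper's body presses on something with over 40 N, if the wrist force passes 120 N, or if a joint passes its speed limit or range.

### The arm

A 6-joint arm with a two-finger parallel gripper is mounted at the origin on the work surface. World frame = base frame: x ahead of the robot, y to its left, z up, the work surface at z = 0. Lengths are in m, angles in rad, forces in N, time in s.
With the tool pointing down it reaches from about 0.35 to 0.975 m from the base axis. Payload 7.1 kg.
Tool frame: the origin (TCP) lies midway between the tips of the shut fingers; the grasp point (between the pads) lies 19 mm behind it; z points along the fingers, y is the line along which they close (so a half turn about z gives the same grasp; the last joint's range is limited). The gripper opens to 88 mm and grips with 3 to 60 N. Pads are 20 mm wide; open, the fingers measure 115 mm over their backs; the gripper's body (75 mm by 178 mm) begins 61 mm behind the grasp point.
Start: joints at [1.185, 0.423, 1.63, -0, 1.089, -0.019], TCP at [0.224, 0.583, 0.191] pointing down, gripper open.
Joint ranges: [-3, 3], [-0.9, 2.11], [0.09, 2.58], [-1.31, 4.45], [0.11, 2.69], [-2.54, 2.54]. Speed limits (rad/s): [2.39, 2.39, 3.01, 3.14, 3.14, 3.14].

### API

Orientations are given as a unit quaternion [w, x, y, z].
In Python, from station import move_pose, movel, movej, command_gripper, wait, inverse_kinematics, read_camera, camera_info, MotionError, job_done, get_time, get_joint_pos, get_qvel, get_effort, get_tcp_pos, get_ee_rot, get_ft_force, get_ft_torque, get_grip_width, get_finger_force gives the robot as it stands. Calls block until the motion is done:
- move_pose(position, orientation): joint-space move of the TCP to a pose.
- movel(position, frame=None, v=0.15, until_force=None): straight line of the TCP; frame=None keeps the orientation; v is the mean speed in m/s. With until_force (N) it stops when the force on the tool has changed by that much, and returns True; else False.
- movej(angles): joint-space move.
- command_gripper(opening): opening from 0.0 (shut) to 1.0 (fully open); the grip force is fixed at half the most; returns when the fingers have stopped.
- wait(seconds).
- inverse_kinematics(position, orientation): joint angles nearest the present ones, or None.
- read_camera(name): name is "side" or "top" or "wrist"; returns the picture (480x640x3 uint8, red, green, blue); there is no depth.
- camera_info(name): a dict with "intrinsics" (3x3 intrinsics, pixels), "T" (4x4, takes a point from camera to world coordinates); the wrist camera has in their place "tool_from_camera" (4x4, takes a point from camera to tool coordinates, whose origin is the TCP and whose axes are the flange's). Camera axes: x right, y up, looking along -z (the intrinsics and any distortion apply to the point x, -y, -z); pixel columns grow to the right and rows downward; lengths in m; the calibration is good to about 2 mm. A picture is of the moment at which its call begins: read the wrist's pose just before it. camera_info takes no time and is no camera call.
A pose or a line that the arm cannot do raises MotionError and nothing moves.
- job_done(): hands the job in; it is judged then, once.
Readings, each from a call of its own:
- get_time(): time.
- get_joint_pos(): joint angles.
- get_qvel(): joint speeds.
- get_effort(): joint torques, N m.
- get_tcp_pos(): TCP position.
- get_ee_rot(): TCP orientation.
- get_ft_force(): force on the tool from outside, world axes, zero at the start.
- get_ft_torque(): the same for the moment, N m.
- get_grip_width(): opening from 0.0 (shut) to 1.0 (fully open).
- get_finger_force(): force on a finger pad.
Only numpy, scipy, OpenCV 4.12 (cv2) and the standard library are available. Lean on these libraries where they do the work, as an engineer would, in place of code of your own. Each camera call takes 0.05 s, during which the arm holds its last target. There are 200 camera calls.

## Working session

There is one attempt and no reset: what is moved stays moved. The work goes in short steps, each a Python script; the robot and the scene stay as the last script left them, time stands still between calls to the robot, and variables do not carry over. Pictures are saved under pics/ and viewed, at most 10 in all, crops included, and the job is handed in when it is done.

```bash
mkdir -p pics; ls
python3 - <<'E'
from station import *
import cv2, numpy as np
np.set_printoptions(precision=4,suppress=True)
for n in ["top","side"]:
    im=read_camera(n); cv2.imwrite(f"pics/{n}0.png",im[:,:,::-1]); print(n,camera_info(n))
print(camera_info("wrist"),get_ee_rot(),get_time())
E
```

```text
pics
top {'intrinsics': array([[488.137 ,   0.    , 317.8302],
       [  0.    , 488.137 , 232.4173],
       [  0.    ,   0.    ,   1.    ]]), 'T': array([[-0.0008,  0.9808, -0.1948,  0.3372],
       [-0.9995,  0.0054,  0.0313,  0.0283],
       [ 0.0318,  0.1947,  0.9803,  1.1057],
       [ 0.    ,  0.    ,  0.    ,  1.    ]])}
side {'intrinsics': array([[572.962 ,   0.    , 328.5352],
       [  0.    , 572.962 , 239.6061],
       [  0.    ,   0.    ,   1.    ]]), 'T': array([[ 0.7934,  0.32  , -0.5178, -0.1313],
       [-0.6086,  0.4011, -0.6846, -0.8934],
       [-0.0114,  0.8583,  0.513 ,  0.7599],
       [ 0.    ,  0.    ,  0.    ,  1.    ]])}
{'intrinsics': array([[398.6093,   0.    , 317.7309],
       [  0.    , 398.6093, 240.8896],
       [  0.    ,   0.    ,   1.    ]]), 'tool_from_camera': array([[-0.0009,  0.9699,  0.2436,  0.0664],
       [ 1.    ,  0.0012, -0.001 ,  0.0003],
       [-0.0013,  0.2436, -0.9699, -0.1947],
       [ 0.    ,  0.    ,  0.    ,  1.    ]])} [-0.0001  0.1824  0.9832 -0.0007] 0.1
```

View pics/top0.png

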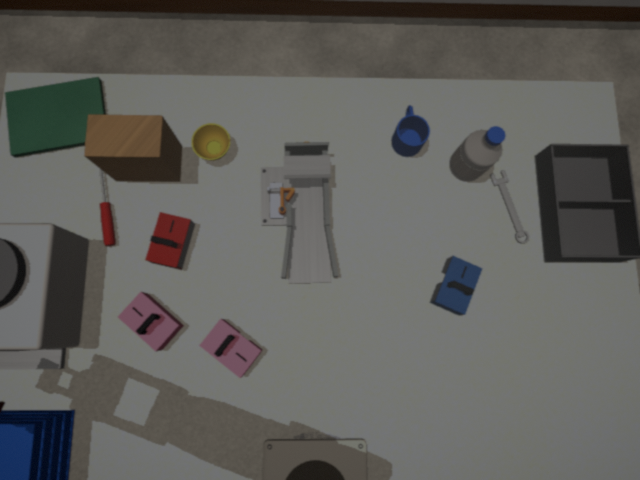

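View pics/side0.png

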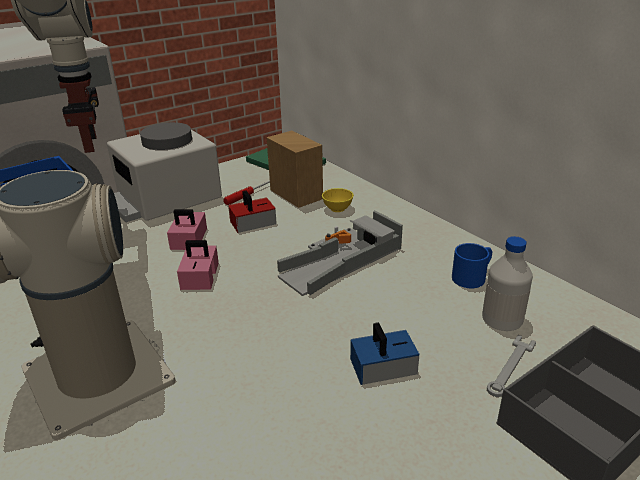

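The red box is at top (170,241), or (252,213) in the side view. Things it could be confused with are the pink boxes at top (150,322) and (232,348), the blue full box at (458,287), and the red screwdriver handle at (107,224). The vault mouth is at top (310,275), its roof at (307,162) and the orange pawl at (286,198). The red-lidded box is the one to take.

```bash
cat > h.py <<'E'
from station import *
import cv2, numpy as np
from scipy.spatial.transform import Rotation as R
np.set_printoptions(precision=4,suppress=True)
def campose(name):
    ci=camera_info(name)
    if name!="wrist": return ci["intrinsics"],ci["T"]
    q=get_ee_rot(); T=np.eye(4); T[:3,:3]=R.from_quat([q[1],q[2],q[3],q[0]]).as_matrix(); T[:3,3]=get_tcp_pos()
    return ci["intrinsics"],T@ci["tool_from_camera"]
def cast(K,T,uv,z):
    uv=np.atleast_2d(np.asarray(uv,float))
    d=np.c_[(uv[:,0]-K[0,2])/K[0,0],-(uv[:,1]-K[1,2])/K[1,1],-np.ones(len(uv))]@T[:3,:3].T
    return T[:3,3]+d*((z-T[2,3])/d[:,2])[:,None]
def proj(K,T,p):
    c=(np.atleast_2d(p)-T[:3,3])@T[:3,:3]
    return np.c_[K[0,2]+K[0,0]*c[:,0]/-c[:,2],K[1,2]-K[1,1]*c[:,1]/-c[:,2]]
def quat(yaw): # tool down, tool y axis at heading yaw+90deg -> tool x at heading yaw
    m=np.array([[np.cos(yaw),np.sin(yaw),0],[np.sin(yaw),-np.cos(yaw),0],[0,0,-1]])
    q=R.from_matrix(m).as_quat(); return [q[3],q[0],q[1],q[2]]
E
python3 - <<'E'
from h import *
K,T=campose("top")
P=lambda uv,z:print(uv,cast(K,T,uv,z)[0])
P((170,241),.05);P((165,241),.083);P((310,280),.006);P((307,162),.065);P((288,275),.04);P((336,275),.04);P((232,348),.05)
Kw,Tw=campose("wrist");print(Tw)
for yaw in (0,np.pi/2,-np.pi/2,np.pi):
  for p in ([.53,.15,.3],[.5,.3,.2]):
    j=inverse_kinematics(p,quat(yaw)); print(yaw,p,j)
E
```

```text
(170, 241) [0.5261 0.3166 0.05  ]
(165, 241) [0.5201 0.318  0.083 ]
(310, 280) [0.4463 0.0109 0.006 ]
(307, 162) [0.7044 0.0192 0.065 ]
(288, 275) [0.4537 0.0595 0.04  ]
(336, 275) [ 0.454  -0.0455  0.04  ]
(232, 348) [0.299  0.1747 0.05  ]
[[ 0.3595 -0.9051 -0.2273  0.1621]
 [ 0.9332  0.3486  0.0877  0.6073]
 [-0.0001 -0.2436  0.9699  0.385 ]
 [ 0.      0.      0.      1.    ]]
0 [0.53, 0.15, 0.3] [ 0.2542  0.2021  1.6809 -0.      1.2586  1.825 ]
0 [0.5, 0.3, 0.2] [ 0.52    0.3517  1.7171 -0.      1.0728  2.0908]
1.5707963267948966 [0.53, 0.15, 0.3] [ 0.2542  0.2021  1.6809 -0.      1.2586  0.2542]
1.5707963267948966 [0.5, 0.3, 0.2] [ 0.52    0.3517  1.7171 -0.      1.0728  0.52  ]
-1.5707963267948966 [0.53, 0.15, 0.3] None
-1.5707963267948966 [0.5, 0.3, 0.2] None
3.141592653589793 [0.53, 0.15, 0.3] [ 0.2542  0.2021  1.6809 -0.      1.2586 -1.3166]
3.141592653589793 [0.5, 0.3, 0.2] [ 0.52    0.3517  1.7171 -0.      1.0728 -1.0508]
```

Run:
```python
from h import *
K,T=campose("top")
for uv,z in (((112,180),0),((180,180),0),((90,230),.2),((88,345),0)): print(uv,cast(K,T,uv,z)[0])
p=get_tcp_pos(); movel([p[0],p[1],.36],v=.3)
move_pose([.51,.30,.25],quat(np.pi/2)); wait(.3)
K,T=campose("wrist"); im=read_camera("wrist"); cv2.imwrite("pics/w1.png",im[:,:,::-1]); np.savez("w1.npz",K=K,T=T)
move_pose([.55,.0,.30],quat(np.pi/2)); wait(.3)
K,T=campose("wrist"); im=read_camera("wrist"); cv2.imwrite("pics/w2.png",im[:,:,::-1]); np.savez("w2.npz",K=K,T=T)
print(get_time(),get_tcp_pos())
```

```text
(112, 180) [0.6786 0.4723 0.    ]
(180, 180) [0.6801 0.3154 0.    ]
(90, 230) [0.5194 0.4247 0.2   ]
(88, 345) [0.3042 0.4939 0.    ]
4.2333 [0.55   0.0007 0.2998]
```

View pics/w1.png

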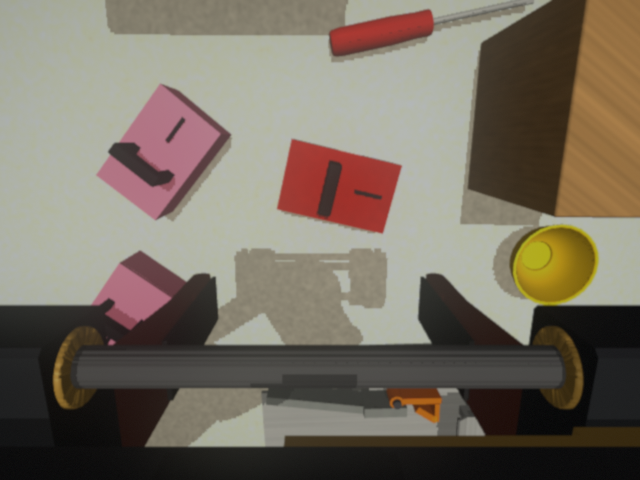

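View pics/w2.png

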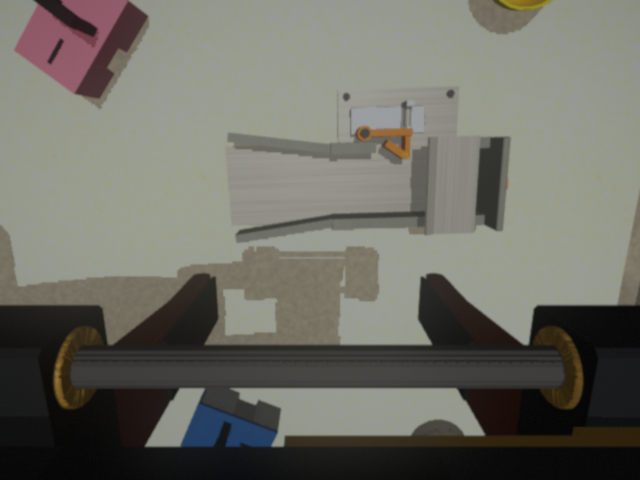

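w1 shows the red box's lid with corners at (292,140), (401,164), (384,233) and (278,208). The bar is at (330,188), left of centre, and the slot is on the right, so +x points right with about -13° yaw. w2 shows the vault with its mouth on the left at (230,185), knees at (331,150) and (332,218), the roof from column 428 to 477, and the pawl at (400,140). I'll take a closer crop of the vault and use masks for the box.

Run:
```python
from h import *
d=np.load("w1.npz");K,T=d["K"],d["T"]
im=cv2.imread("pics/w1.png"); hsv=cv2.cvtColor(im,cv2.COLOR_BGR2HSV)
m=((hsv[...,0]<8)|(hsv[...,0]>172))&(hsv[...,1]>170)&(hsv[...,2]>90)
m[:100]=0; m[260:]=0; m=m.astype(np.uint8)
m=cv2.morphologyEx(m,cv2.MORPH_CLOSE,np.ones((25,25),np.uint8))
c=max(cv2.findContours(m,0,1)[0],key=cv2.contourArea)
r=cv2.boxPoints(cv2.minAreaRect(c)); print(r)
w=cast(K,T,r,.05)[:,:2]; print(w,np.linalg.norm(np.diff(w,axis=0),axis=1),w.mean(0))
# bar
s=im.max(2)<70; s=s.astype(np.uint8); box=np.zeros_like(s); cv2.fillConvexPoly(box,r.astype(int),1)
s&=box; n,l,st,ce=cv2.connectedComponentsWithStats(s)
for i in range(1,n):
  if st[i,4]>40:
    cc=cv2.findContours((l==i).astype(np.uint8),0,1)[0][0]; rr=cv2.boxPoints(cv2.minAreaRect(cc)); ww=cast(K,T,rr,.09)[:,:2]
    print("bar",ce[i],st[i,4],cast(K,T,ce[i],.09)[0],cast(K,T,ce[i],.083)[0],np.linalg.norm(np.diff(ww,axis=0),axis=1), cast(K,T,ce[i],.05)[0])
im=cv2.imread("pics/w2.png")[70:255,215:520]
cv2.imwrite("pics/w2c.png",cv2.resize(im,None,fx=2.6,fy=2.6,interpolation=cv2.INTER_CUBIC))
```

```text
[[277.9034 207.196 ]
 [294.119  140.712 ]
 [398.5873 166.192 ]
 [382.3717 232.676 ]]
[[0.47   0.3032]
 [0.4871 0.3677]
 [0.5887 0.3436]
 [0.5755 0.2771]] [0.0667 0.1044 0.0678] [0.5303 0.3229]
bar [329.3861 188.2607] 606 [0.5201 0.3267 0.09  ] [0.5203 0.3259 0.083 ] [0.047  0.0102 0.0471] [0.5213 0.3221 0.05  ]
```

View pics/w2c.png

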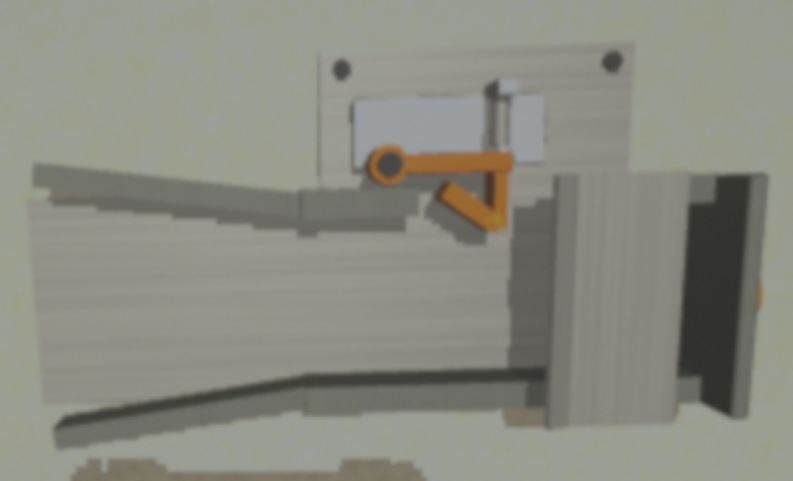

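The crop shows the inner top edges. The +y wall runs from the knee at (300,219) to (405,218), and the -y wall from the knee at (305,387) to (545,381). The floor's front edge runs (28,198) to (43,403), the lip (556,173) to (548,428), and the back panel's top is at (750,173) to (735,416).

Run:
```python
from h import *
d=np.load("w2.npz");K,T=d["K"],d["T"]; print(T[:3,3])
def C(u,v,z): return cast(K,T,[215+u/2.6,70+v/2.6],z)[0,:2]
pts=dict(kp=C(300,219,.042),pe=C(405,218,.042),kn=C(305,387,.042),ne=C(545,381,.042),fp=C(28,198,.006),fn=C(43,403,.006),
 lipp=C(556,173,.071),lipn=C(548,428,.071),mp=C(35,187,.036),mn=C(62,420,.036),bp=C(765,174,.071),bn=C(747,416,.071))
for k,v in pts.items(): print(k,v)
print("width",np.linalg.norm(pts['kp']-pts['kn']))
a=pts['ne']-pts['kn'];print("yaw walls",np.arctan2(a[1],a[0]))
for p,q in (("kp","kn"),("lipp","lipn"),("mp","mn"),("fp","fn"),("bp","bn")):
  b=pts[p]-pts[q];print(p,"mid",(pts[p]+pts[q])/2,"len",np.linalg.norm(b),"yaw",np.arctan2(-b[0],b[1]))
# pose check with top camera
im=cv2.imread("pics/top0.png")[125:300,240:360]
cv2.imwrite("pics/top_c.png",cv2.resize(im,None,fx=3.4,fy=3.4,interpolation=cv2.INTER_CUBIC))
```

```text
[0.5499 0.0674 0.4945]
kp [0.5639 0.0534]
pe [0.6087 0.0539]
kn [ 0.5667 -0.0195]
ne [ 0.6731 -0.0167]
fp [0.4402 0.0617]
fn [ 0.4421 -0.0343]
lipp [0.6641 0.0721]
lipn [ 0.6678 -0.0314]
mp [0.4502 0.0666]
mn [ 0.4569 -0.0359]
bp [0.7468 0.0718]
bn [ 0.7507 -0.0262]
width 0.07296759955064723
yaw walls 0.025895810491170897
kp mid [0.5653 0.017 ] len 0.07296759955064723 yaw 0.038605428586375196
lipp mid [0.6659 0.0204] len 0.10357723757155833 yaw 0.03563921799845904
mp mid [0.4536 0.0154] len 0.10274290726472259 yaw 0.06548122420407405
fp mid [0.4412 0.0137] len 0.09597431320248294 yaw 0.019738884859462617
bp mid [0.7487 0.0228] len 0.09805336620745729 yaw 0.04009913725338434
```

The vault's dimensions check out: 73.0 mm wide, 100.6 mm from knee to lip. Its origin is about (0.6406, 0.0194) with yaw 0.032. The box's bar is at (0.5203, 0.3258) with yaw -0.237, and the box centre and bar agree. Next I grasp the bar.

```bash
cat >> h.py <<'E'
VO=np.array([.6406,.0194]); VY=.032
def V(x,y,z): # vault -> world
    c,s=np.cos(VY),np.sin(VY); return [VO[0]+c*x-s*y,VO[1]+s*x+c*y,z]
E
python3 - <<'E'
from h import *
by=-.237; b=[.5203,.3258]; q=quat(np.pi/2+by)
move_pose([*b,.16],q); command_gripper(.5)
print(movel([*b,.071],v=.12,until_force=8),get_tcp_pos(),get_ft_force())
f0=get_ft_force(); command_gripper(0); print(get_grip_width()*88,get_finger_force(),get_ft_force()-f0)
movel([*b,.171],v=.15); wait(.3); print("mass",(f0-get_ft_force())/9.81,get_grip_width()*88)
move_pose(V(-153,0,.18) if 0 else V(-.153,0,.18),quat(np.pi/2+VY)); wait(.3)
print(get_tcp_pos(),get_ft_force(),get_time())
im=read_camera("side"); cv2.imwrite("pics/s1.png",cv2.resize(im[120:340,150:450,::-1],None,fx=2.6,fy=2.6))
K,T=campose("wrist"); im=read_camera("wrist"); cv2.imwrite("pics/w3.png",im[:,:,::-1]); np.savez("w3.npz",K=K,T=T)
E
```

```text
False [0.5208 0.3261 0.0716] [ 0.1971 -0.2209 -0.3138]
0.46145594374410626 0.0 [0.2972 0.0827 0.0551]
mass [-0.0731 -0.1072 -0.0943] 0.425009720825069
[0.4878 0.0151 0.1799] [ 0.2329 -0.1468 -0.2464] 10.6833
```

View pics/w3.png

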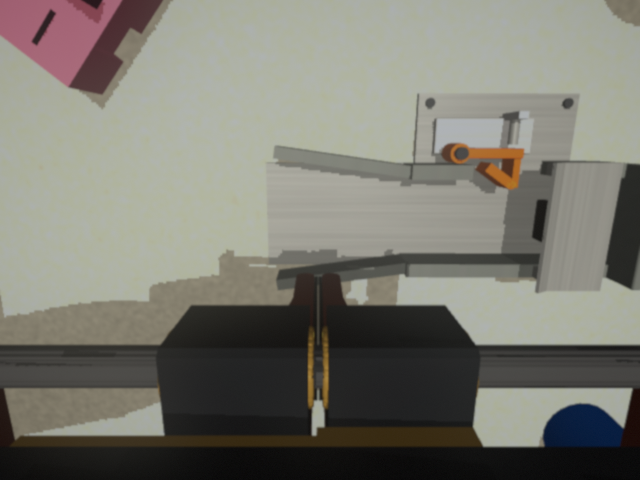

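The fingers shut on nothing, with a width of 0 and no load. w3 shows them empty above the vault mouth at (318,280). I'll check where the box is now.

View pics/s1.png

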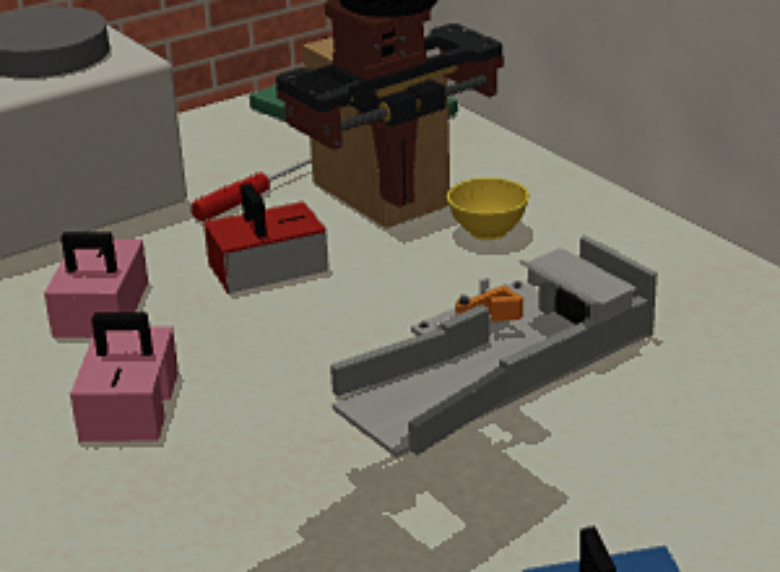

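Run:
```python
from h import *
a=cv2.imread("pics/side0.png")
def redc(im,lo,hi):
    h=cv2.cvtColor(im,cv2.COLOR_BGR2HSV); m=((h[...,0]<8)|(h[...,0]>172))&(h[...,1]>150)&(h[...,2]>70)
    k=np.zeros_like(m); k[lo[1]:hi[1],lo[0]:hi[0]]=1; ys,xs=np.nonzero(m&k); return xs.mean(),ys.mean(),len(xs),xs.min(),xs.max(),ys.min(),ys.max()
print(redc(a,(225,195),(290,235)))
t1=read_camera("top")[:,:,::-1].copy(); s1=read_camera("side")[:,:,::-1].copy()
cv2.imwrite("pics/top1.png",t1)
print(redc(s1,(225,195),(290,235)))
print(redc(cv2.imread("pics/top0.png"),(140,205),(200,275)),redc(t1,(140,205),(200,275)))
# dark bar in top & side
for n,im,lo,hi in (("top",t1,(140,205),(200,275)),("side",s1,(230,190),(280,212))):
    c=im[lo[1]:hi[1],lo[0]:hi[0]]; m=(c.max(2)<60).astype(np.uint8); k,l,st,ce=cv2.connectedComponentsWithStats(m)
    print(n,[(ce[i]+lo,st[i]) for i in range(1,k) if st[i,4]>15])
K,T=campose("top");print("top proj",proj(K,T,[[.5203,.3258,.083],[.5303,.3229,.05]]))
K,T=campose("side");print("side proj",proj(K,T,[[.5203,.3258,.083],[.5303,.3229,.05]]))
```

```text
(np.float64(247.98015873015873), np.float64(205.44642857142858), 504, np.int64(225), np.int64(274), np.int64(195), np.int64(216))
(np.float64(247.7304015296367), np.float64(205.44933078393882), 523, np.int64(225), np.int64(274), np.int64(195), np.int64(216))
(np.float64(168.21494607087828), np.float64(239.95762711864407), 1298, np.int64(147), np.int64(189), np.int64(213), np.int64(266)) (np.float64(168.21052631578948), np.float64(240.04347826086956), 1311, np.int64(147), np.int64(189), np.int64(213), np.int64(266))
top [(array([185.3303, 245.945 ]), array([ 37,  17,  17,  47, 218], dtype=int32)), (array([163.7857, 241.5   ]), array([ 11,  31,  27,  12, 154], dtype=int32))]
side [(array([247.229 , 199.9008]), array([ 12,   1,  11,  21, 131], dtype=int32))]
top proj [[161.2738 240.9089]
 [167.1827 239.0882]]
side proj [[246.5675 195.6531]
 [251.3883 206.011 ]]
```

Run:
```python
from h import *
K,T=campose("side");print("tcp side",proj(K,T,[get_tcp_pos()]), "seen 303.8,198.8")
Ks,Ts=K,T;K,T=campose("top");print("tcp top",proj(K,T,[get_tcp_pos()]))
def tri(ut,us):
    A=[];b=[]
    for k,t,u in ((K,T,ut),(Ks,Ts,us)):
        p=cast(k,t,u,0)[0];d=p-t[:3,3];d/=np.linalg.norm(d);M=np.eye(3)-np.outer(d,d);A.append(M);b.append(M@p)
    x=np.linalg.lstsq(np.vstack(A),np.hstack(b),rcond=None)[0]; return x,[np.linalg.norm(A[i]@x-b[i]) for i in (0,1)]
print("lid centre-ish",tri((168.2,240),(251.3,208)))
print("bar",tri((163.8,241.5),(247.2,196)))
for n in("top","side"):
    im=cv2.imread("pics/top1.png")[195:285,130:220] if n=="top" else read_camera("side")[175:245,215:285,::-1]
    cv2.imwrite(f"pics/z_{n}.png",cv2.resize(im,(400,400),interpolation=cv2.INTER_CUBIC))
cv2.imwrite("pics/z.png",np.hstack([cv2.imread("pics/z_top.png"),cv2.imread("pics/z_side.png")]))
```

```text
tcp side [[303.1254 209.7672]] seen 303.8,198.8
tcp top [[309.5281 249.4337]]
lid centre-ish (array([0.5292, 0.3221, 0.0447]), [np.float64(9.870158804084706e-05), np.float64(9.87015880410253e-05)])
bar (array([0.5188, 0.3199, 0.0847]), [np.float64(8.631076959897064e-05), np.float64(8.631076959892698e-05)])
```

View pics/z.png

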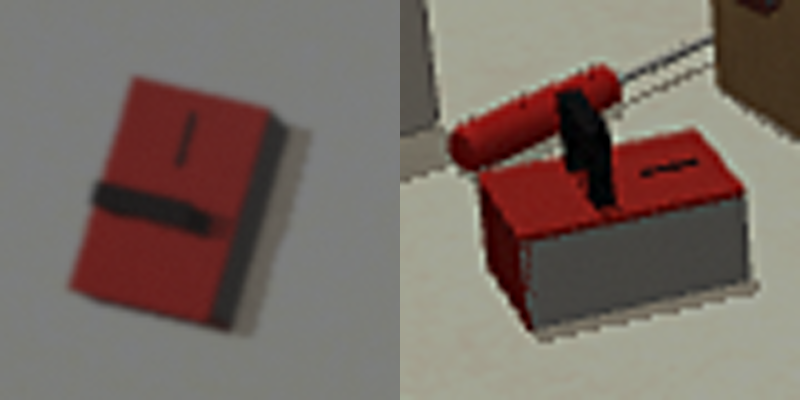

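Side-view check: the fingertips appear at row 199, while the reported TCP projects to row 210. So the tips end about 22 mm above the reported TCP, and they closed just over the bar. I'll confirm this with a light touch on a clear patch of table.

Run:
```python
from h import *
q=quat(np.pi/2)
move_pose([.50,.17,.06],q); wait(.2); f=get_ft_force()
r=movel([.50,.17,-.018],v=.03,until_force=4); print(r,get_tcp_pos(),get_ft_force()-f)
movel([.50,.17,.12],v=.2); print(get_time())
```

```text
False [ 0.5001  0.17   -0.0179] [-0.516   0.3772 -1.2408]
15.5333
```

The tips are confirmed to end at least 18 mm above the reported TCP. Before going on, I'll check whether that error also affects the wrist camera, by comparing the vault's sizes from two heights.

Run:
```python
from h import *
for f,kp,kn,lp,ln in (("w2",(330.4,154.2),(332.3,218.8),(428.8,136.5),(425.8,234.6)),("w3",(411,180),(406,263),(552,163),(540,291))):
  d=np.load(f+".npz")
  for off in (0,.022):
    T=d["T"].copy();T[2,3]+=off;a,b=(cast(d["K"],T,p,.042)[0] for p in (kp,kn));e,g=(cast(d["K"],T,p,.071)[0] for p in (lp,ln))
    print(f,off,"w",np.linalg.norm(a-b),"knee",(a+b)[:2]/2,"lip",(e+g)[:2]/2,"liplen",np.linalg.norm(e-g))
# refined w3 edge profile at knee column & roof cols
im=cv2.cvtColor(cv2.imread("pics/w3.png"),cv2.COLOR_BGR2GRAY)
print(im[160:190,425],im[245:275,425])
# top-view corroboration
K,T=campose("top")
g=cv2.cvtColor(cv2.imread("pics/top1.png"),cv2.COLOR_BGR2GRAY); print(g[225,280:345]); print(g[240,280:345])
```

```text
w2 0 w 0.07294584576086592 knee [0.5653 0.017 ] lip [0.6659 0.0204] liplen 0.10360117286260768
w2 0.022 w 0.07649214013430693 knee [0.5661 0.0146] lip [0.672 0.018] liplen 0.10898265637467426
w3 0 w 0.07187347788996078 knee [0.5648 0.017 ] lip [0.6654 0.0205] liplen 0.10208212925881954
w3 0.022 w 0.076627836684938 knee [0.57   0.0127] lip [0.6784 0.016 ] liplen 0.10947981152100637
[159 153 131  98  89 108 121 123 124 124 124 124 124 124 124 123 123 124
 122 119 114 111 110 117 136 150 152 153 155 157] [149 149 149 149 151 152 150 133 102  74  67  67  67  66  67  66  67  67
  76 103 121 123 124 124 124 123 124 123 123 123]
[ 70  76  78  78  78  79  85  95 100 102 102 102 102 101 101 102 101 102
 102 101 102 102 101 102 101 102 101 101 101 102 102 101 101 101 101 101
 102 101 101 101 101 101 101 101 102 102 102 101 101 101 102 101 102 102
 102 101 101 103 101 102 102 102 101 101 101]
[109 119 119 119 115 104  93  89  85  76  60  53  62  69  66  59  55  52
  57  61  69  72  74  77  79  80  81  83  84  85  84  83  83  85  84  85
  85  85  83  81  80  80  80  78  75  70  64  57  55  59  65  67  64  70
  84  95 100 101 100 101 102 102 102 101 104]
```

With no offset the two heights agree: knee (0.565, 0.017), lip (0.666, 0.0205). So the arm and camera are right, and the fingers are simply about 22 mm shorter than stated. I'll grasp 24 mm lower.

Run:
```python
from h import *
by=-.237; b=[.5205,.3255]; q=quat(np.pi/2+by)
command_gripper(.5); move_pose([*b,.12],q); wait(.2); f0=get_ft_force()
print(movel([*b,.047],v=.08,until_force=8),get_tcp_pos(),get_ft_force()-f0)
command_gripper(0); print(get_grip_width()*88,get_finger_force(),get_ft_force()-f0)
if get_grip_width()*88>8:
    movel([*b,.13],v=.12); wait(.3); print("mass",(get_ft_force()-f0)/9.81,get_grip_width()*88)
    move_pose(V(-.153,0,.13),quat(np.pi/2+VY)); wait(.3)
    print(get_tcp_pos(),get_ft_force()-f0,get_grip_width()*88,get_time())
    K,T=campose("wrist"); im=read_camera("wrist"); cv2.imwrite("pics/w4.png",im[:,:,::-1]); np.savez("w4.npz",K=K,T=T)
    im=read_camera("side"); cv2.imwrite("pics/s4.png",cv2.resize(im[120:340,150:450,::-1],None,fx=2,fy=2))
    a=cv2.imread("pics/w4.png"); c=cv2.imread("pics/s4.png"); cv2.imwrite("pics/c4.png",np.hstack([cv2.resize(a[60:340,180:500],(400,350)),cv2.resize(c,(400,350))]))
```

```text
False [0.5209 0.3257 0.0475] [-0.6468  0.0485 -0.7007]
11.73109524984432 29.98991847038269 [-1.3771  0.5552  1.4923]
mass [-0.0397  0.0495 -0.7378] 11.614869931814285
[0.4878 0.0151 0.1299] [-0.4679 -1.045  -6.9906] 11.53376729376565 21.525
```

View pics/c4.png

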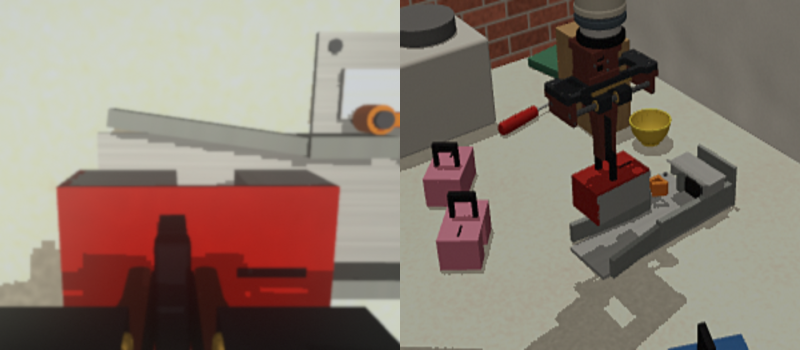

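The box is held (11.6 mm grip, about 0.72 kg) and hangs level. The lid's +y edge runs from c4 (60,186) to (337,186). I'll measure where it lies relative to the channel axis.

Run:
```python
from h import *
d=np.load("w4.npz");K,T=d["K"],d["T"]
im=cv2.imread("pics/w4.png").astype(int)
R_=(im[...,2]>110)&(im[...,1]<60)
us=np.arange(240,445,5); vs=np.array([np.nonzero(R_[180:260,u])[0][0]+180 if R_[180:260,u].any() else -1 for u in us])
p=np.polyfit(us,vs,1); print(vs,p)
row=240; xs=np.nonzero(R_[row])[0]; print("lid cols",xs.min(),xs.max())
def inv(w):
    c,s=np.cos(VY),np.sin(VY); e=w[:2]-VO; return np.array([c*e[0]+s*e[1],-s*e[0]+c*e[1]])
z=.1325
for uv in ((xs.min(),np.polyval(p,xs.min())),(xs.max(),np.polyval(p,xs.max())),(xs.min(),row),(xs.max(),row)): print(uv,inv(cast(K,T,uv,z)[0]))
print("tcp",inv(np.array(get_tcp_pos())))
```

```text
[240 234 228 222 218 215 210 210 209 209 209 209 209 209 209 209 209 210
 210 210 210 210 210 209 209 209 209 209 209 209 209 209 209 209 209 209
 209 209 209 209 209] [ -0.067  234.4767]
lid cols 240 447
(np.int64(240), np.float64(218.40418118466897)) [-0.191   0.0305]
(np.int64(447), np.float64(204.5416724738676)) [-0.0901  0.0374]
(np.int64(240), 240) [-0.1915  0.0196]
(np.int64(447), 240) [-0.0887  0.0196]
tcp [-0.1529  0.0004]
```

The lid edge lies at +35.2 mm and the front end at -88 mm, both as expected, so the box is centred on the channel. I'll set it down in the mouth and push to just before the pawl.

Run:
```python
from h import *
f0=get_ft_force()
movel(V(-.153,0,.065),v=.12)
r=movel(V(-.153,0,.0515),v=.03,until_force=4); print("down",r,get_tcp_pos(),get_ft_force()-f0)
z=max(get_tcp_pos()[2],.0525); np.save("z.npy",z)
for x in np.arange(-.143,-.084,.01):
    r=movel(V(x,0,z),v=.04,until_force=15); print(round(x+.01,3),r,get_tcp_pos(),get_ft_force()-f0)
    if r: break
print(get_grip_width()*88,get_time())
```

```text
down True [0.488  0.0145 0.0529] [-1.6901  0.4028  9.9447]
-0.133 True [0.4877 0.0144 0.0529] [-1.7954 -0.2841 12.1515]
11.811917160236423 22.9583
```

Run:
```python
from h import *
z=.0537; np.save("z.npy",z); movel(V(-.153,0,z),v=.02); wait(.2); f0=get_ft_force(); print(f0,get_tcp_pos())
for x in np.arange(-.143,-.084,.01):
    r=movel(V(x,0,z),v=.04,until_force=15); print(round(x+.01,3),r,get_tcp_pos(),get_ft_force()-f0)
    if r: break
print(get_grip_width()*88,get_time())
```

```text
[-0.9553  0.109  -6.1094] [0.4874 0.0145 0.0534]
-0.133 True [0.4885 0.0146 0.053 ] [0.8423 0.1336 4.1286]
11.93198142669863 23.6167
```

Run:
```python
from h import *
z=.0546; np.save("z.npy",z); movel(V(-.152,0,z),v=.02); wait(.2); f0=get_ft_force(); np.save("f0.npy",f0); print(f0,get_tcp_pos())
for x in np.arange(-.145,-.084,.01):
    r=movel(V(x,0,z),v=.03,until_force=15); print(round(x+.01,3),r,get_tcp_pos(),get_ft_force()-f0)
    if r: break
print(get_grip_width()*88,get_time())
```

```text
[ 0.9565  0.0192 -6.6404] [0.4882 0.0145 0.0543]
-0.135 False [0.496  0.0148 0.0546] [-1.5153  0.101   0.1415]
-0.125 False [0.5057 0.0151 0.0546] [-0.6907 -0.589   0.077 ]
-0.115 False [0.5157 0.0154 0.0545] [-0.8003  0.0041 -0.6278]
-0.105 False [0.5257 0.0157 0.0545] [-1.1192  0.2088  0.8061]
-0.095 False [0.5357 0.016  0.0545] [-1.616   0.4947  0.6101]
-0.085 False [0.5457 0.0164 0.0545] [-1.1104 -0.4406  0.8114]
-0.075 False [0.5557 0.0167 0.0545] [-1.2278  0.1426  0.4109]
11.942119675868803 27.3917
```

```bash
cat > push.py <<'E'
from h import *
import sys
x1,step=float(sys.argv[1]),float(sys.argv[2]); z=float(np.load("z.npy")); f0=np.load("f0.npy")
c,s=np.cos(VY),np.sin(VY)
def inv(w): e=np.asarray(w)[...,:2]-VO; return np.stack([c*e[...,0]+s*e[...,1],-s*e[...,0]+c*e[...,1]],-1)
def orange():
    K,T=campose("wrist"); h=cv2.cvtColor(read_camera("wrist"),cv2.COLOR_RGB2HSV)
    m=(h[...,0]>8)&(h[...,0]<18)&(h[...,1]>180)&(h[...,2]>110); ys,xs=np.nonzero(m)
    w=inv(cast(K,T,np.c_[xs,ys],.045)); w=w[(abs(w[:,0])<.08)&(w[:,1]>0)&(w[:,1]<.1)]
    return (len(w),w[:,1].min()*1e3,w[:,1].mean()*1e3) if len(w) else (0,0,0)
x=inv(get_tcp_pos())[0]; pk=0
while x<x1-1e-6:
    x=min(x+step,x1); r=movel(V(x,0,z),v=.03,until_force=22)
    F=get_ft_force()-f0; n,a,b=orange(); push=-(F[0]*c+F[1]*s); o=inv(get_tcp_pos())[0]+.01
    print(f"box {o*1e3:.1f} push {push:.1f} fy {F[1]:.1f} fz {F[2]:.1f} orange {n} {a:.1f} {b:.1f}", "STOP" if r else "")
    if r or push>25 or (pk-push>6): break
    pk=max(pk,push)
print(get_grip_width()*88,get_time())
E
python3 push.py -.03 .004
```

```text
box -70.9 push 1.1 fy -0.4 fz -0.2 orange 2307 29.6 48.5 
box -66.9 push 0.8 fy 0.3 fz 0.9 orange 2163 29.5 48.3 
box -62.9 push 0.9 fy 0.7 fz 0.5 orange 2067 29.5 48.2 
box -58.8 push 1.6 fy -0.1 fz 0.5 orange 1993 29.5 47.9 
box -55.5 push 3.3 fy -1.1 fz 0.3 orange 1845 30.5 48.4 
box -51.2 push 3.8 fy -1.8 fz 0.8 orange 1592 32.6 49.1 
box -46.7 push 3.4 fy -1.4 fz 0.4 orange 1466 34.6 49.1 
box -42.1 push 0.6 fy -2.9 fz -0.1 orange 1252 34.6 48.0 
box -38.6 push 0.7 fy -3.0 fz 0.4 orange 1126 34.7 46.9 
box -34.7 push 1.7 fy -2.4 fz 1.3 orange 1110 34.7 45.9 
box -30.7 push 1.8 fy -2.9 fz -0.3 orange 1011 34.7 45.7 
box -26.7 push 1.2 fy -2.6 fz 0.7 orange 959 34.7 45.0 
box -22.7 push 1.3 fy -3.2 fz 0.5 orange 959 34.7 44.5 
box -19.8 push 1.3 fy -2.8 fz 0.8 orange 860 35.2 44.7 
11.64606999405015 32.025
```

Pawl first touched at about -57 mm, so the click should come near +3. Its tip is now held open (34.7 mm, against 29.5 at rest). I'll continue in fine steps, stopping when the tip drops back.

```bash
sed -i 's/    pk=max/    if 0<a<32.5: print("CLICK"); break\n    pk=max/; s/pk-push>6/pk-push>9/' push.py; python3 push.py -.012 .002; python3 push.py .007 .001
```

```text
box -17.8 push 2.1 fy -3.5 fz 0.6 orange 842 35.2 44.4 
box -15.7 push 2.4 fy -3.1 fz 0.0 orange 866 35.2 44.4 
box -14.0 push 3.5 fy -2.5 fz 0.1 orange 829 35.2 44.6 
box -12.6 push 5.3 fy -3.0 fz 2.1 orange 851 35.3 44.0 
box -11.3 push 6.9 fy -2.9 fz 4.7 orange 820 35.2 44.5 
box -9.7 push 8.8 fy -4.0 fz 5.9 orange 820 34.6 44.2 
box -8.0 push 9.6 fy -2.8 fz 7.4 orange 886 33.1 42.7 
box -6.8 push 12.2 fy -4.0 fz 9.7 orange 805 33.0 42.9 
box -5.4 push 13.7 fy -3.4 fz 11.1 orange 878 33.1 41.2 
11.892419043955876 34.725
box -6.8 push 10.1 fy -3.3 fz 6.0 orange 903 33.2 41.4 
box -6.5 push 12.5 fy -3.8 fz 10.3 orange 967 33.1 41.0 
box -6.2 push 14.8 fy -2.4 fz 12.4 orange 923 33.1 41.4 
box -5.4 push 15.6 fy -3.5 fz 13.4 orange 891 33.1 41.0 
box -5.1 push 18.3 fy -3.6 fz 17.4 orange 853 33.1 41.0 
box -4.2 push 18.2 fy -3.6 fz 16.9 orange 850 33.1 41.0 
box -4.0 push 22.1 fy -3.8 fz 19.5 orange 859 33.1 40.9 
box -2.8 push 20.5 fy -3.2 fz 19.7 orange 828 33.1 40.9 
box -2.6 push 23.9 fy -3.0 fz 22.1 orange 858 33.1 40.8 
box -2.4 push 26.9 fy -3.9 fz 26.3 orange 834 33.1 41.0 
11.764819147654583 37.725
```

Run:
```python
from h import *
w=read_camera("wrist")[:,:,::-1]; s=read_camera("side")[:,:,::-1]
cv2.imwrite("pics/w5.png",w); cv2.imwrite("pics/s5.png",s)
cv2.imwrite("pics/c5.png",np.hstack([cv2.resize(w[60:330,200:500],(440,396),interpolation=cv2.INTER_CUBIC),cv2.resize(s[200:300,270:360],(356,396),interpolation=cv2.INTER_CUBIC)]))
print(get_tcp_pos(),get_ft_force(),get_ft_torque())
```

```text
[0.6283 0.0191 0.0553] [-23.7511  -3.4586  19.3976] [-0.7576  4.8615 -0.0234]
```

View pics/c5.png

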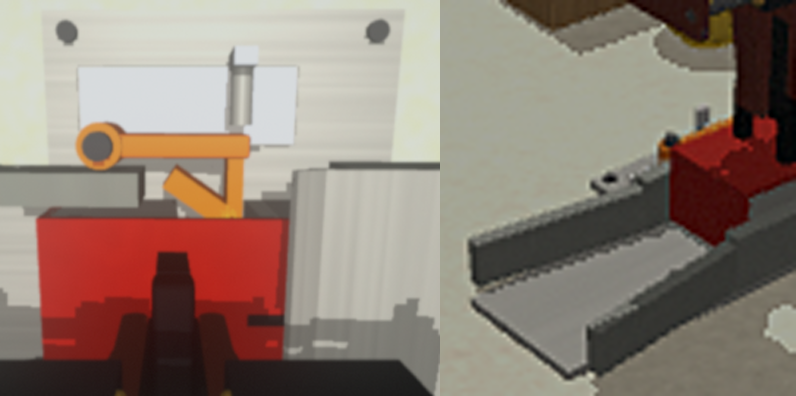

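In c5 the pawl's arm lies level, from (98,147) to (250,147), parallel to the channel as in the rest picture w3. Its tip sits in at the box's notch at (225,215), so the pawl has clicked. I'll back off gently while holding, to see whether the pawl stops the box.

Run:
```python
from h import *
def top(im,us):
    h=cv2.cvtColor(im,cv2.COLOR_BGR2HSV); m=(h[...,0]>8)&(h[...,0]<20)&(h[...,1]>150)&(h[...,2]>90)
    return [np.nonzero(m[60:240,u])[0].min()+60 if m[60:240,u].any() else -1 for u in us]
print("w5 arm top edge",top(cv2.imread("pics/w5.png"),range(285,368,8)),"w3",top(cv2.imread("pics/w3.png"),range(470,522,6)))
z=float(np.load("z.npy")); f0=np.load("f0.npy"); c,s=np.cos(VY),np.sin(VY)
tx=lambda:c*(get_tcp_pos()[0]-VO[0])+s*(get_tcp_pos()[1]-VO[1])
x=tx()
for i in range(14):
    x-=.001; movel(V(x,0,z),v=.02); F=get_ft_force()-f0; p=-(F[0]*c+F[1]*s)
    print(f"box {1e3*tx()+10:.1f} push {p:.1f} fz {F[2]:.1f} fy {F[1]:.1f}")
    if p<-5: break
print(get_time())
```

```text
w5 arm top edge [np.int64(152), np.int64(152), np.int64(152), np.int64(152), np.int64(152), np.int64(152), np.int64(152), np.int64(152), np.int64(152), np.int64(152), np.int64(153)] w3 [np.int64(149), np.int64(149), np.int64(149), np.int64(149), np.int64(149), np.int64(149), np.int64(149), np.int64(149), np.int64(149)]
box -5.5 push 9.5 fz 6.3 fy -2.1
box -6.1 push 7.0 fz 4.1 fy -1.4
box -6.9 push 7.2 fz 3.5 fy -2.5
box -7.7 push 7.5 fz 2.6 fy -2.1
box -7.8 push 5.3 fz -0.2 fy -1.7
box -8.1 push 1.3 fz -3.3 fy 0.3
box -8.5 push -2.2 fz -7.1 fy 1.0
box -9.0 push -3.9 fz -9.0 fy 2.1
box -9.3 push -7.2 fz -11.4 fy 3.1
40.3667
```

Pulling back meets resistance at -8.5 mm, so the pawl holds the box. I'll release and retreat.

Run:
```python
from h import *
z=float(np.load("z.npy")); movel(V(-.0178,0,z),v=.02)
print(get_ft_force()); command_gripper(.3)
p=get_tcp_pos(); print(movel([p[0],p[1],.2],v=.12,until_force=10),get_ft_force())
movel([*V(-.06,-.03,.25)],v=.2); wait(.5)
w=read_camera("wrist")[:,:,::-1].copy(); cv2.imwrite("pics/w6.png",w); K,T=campose("wrist")
h=cv2.cvtColor(w,cv2.COLOR_BGR2HSV); m=((h[...,0]<7)|(h[...,0]>172))&(h[...,1]>170)&(h[...,2]>90); m[300:]=0
c=max(cv2.findContours(m.astype(np.uint8),0,1)[0],key=cv2.contourArea); r=cv2.boxPoints(cv2.minAreaRect(c)); q=cast(K,T,r,.056)[:,:2]-VO
print("lid corners in vault",q@np.array([[np.cos(VY),-np.sin(VY)],[np.sin(VY),np.cos(VY)]]))
mo=(h[...,0]>8)&(h[...,0]<20)&(h[...,1]>150)&(h[...,2]>90); mo[300:]=0; ys,xs=np.nonzero(mo); print(xs.min(),xs.max())
print("arm top",[np.nonzero(mo[:,u])[0].min() for u in range(xs.min(),xs.max(),6) if mo[:,u].any()],get_time())
```

```text
[-1.8948 -0.5705 -6.147 ]
False [ 0.1165 -0.5768 -0.1064]
lid corners in vault [[-0.0628 -0.0339]
 [-0.0619  0.0349]
 [ 0.0236  0.0338]
 [ 0.0264 -0.0349]]
337 396
arm top [np.int64(117), np.int64(125), np.int64(114), np.int64(116), np.int64(116), np.int64(116), np.int64(116), np.int64(116), np.int64(116), np.int64(116)] 43.5667
```

The box rests on the pawl: its front plate is at about -63 mm, so its origin is near -8 mm. It is seated square, the pawl arm is level, and the gripper is clear.

```bash
python3 -c "
from station import *
print(job_done())"
```

```text
the job is handed in; nothing more can be done
None
```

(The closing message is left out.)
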